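# Pin the sugar-refill turntable

## Task

Take the steel index pin out of its parking block, put it through the hole of the refill turntable and turn the turntable with gentle force until that hole comes over the hidden hole in the plate underneath, so that the pin drops in and locks the turntable. Leave the pin fully home, shoulder down on the turntable, and let go; never load the pin against the carousel with more than 35 N, and leave the two sugar pourers where they stand.

Things in the scene. Friction and masses are not known exactly. Their poses are not given: they have to be found in the camera images.
- carousel: Fixed round steel foot of the refill carousel, diameter 184 mm, 11 mm thick; origin at the centre of its underside on the shelf, z up. A nose 26 mm wide sticks out of it along its +x axis, to 125 mm from the centre. It carries the index plate and, above that, the turntable.
- plate_centre (a point): Centre of the top face (34 mm up) of the fixed index plate under the turntable: flat, 160 mm across, with one 12 mm hole (1.5 mm lead-in), 22 mm deep, 60 mm from the centre. The turntable hides that hole; its direction from the centre is somewhere within 0.40 rad (23 degrees) either side of the nose, not known better. Site axes as the foot's (x to the nose): they do not show the hole.
- turntable (a joint): Angle of the chrome turntable's hole from the nose, rad, counter-clockwise from above, 0 = over the nose; 0.75 to 1.25 at the start. It turns freely both ways (0.05 N m friction, no spring, stays where left, turns -3.1 to 3.1) and a pin in its hole can drag it. Disc 170 mm across, 8 mm thick, underside 1 mm above the index plate; rim 9 mm wide, 3 mm proud; hub 28 mm wide, 6 mm proud.
- turntable_hole (a point): Centre of the mouth of the turntable's only hole, in its top face 43 mm above the shelf: 12 mm in diameter with 1.5 mm lead-in, through the 8 mm disc, 60 mm from the carousel's axis. x points outward from the axis, z up.
- pin_mid (a point): Centre (35 mm above the tip) of the loose 70 mm steel pin, z to its top. From the tip up: shank 10 mm across, 26 mm long (last 2.5 mm chamfered to 6 mm), shoulder disc 24 mm across, 4 mm thick, round grip 16 mm across, 40 mm long. 70 to 130 g. Starts upright in the parking block, tip 4 mm above the shelf.
- pin_tip (a point): Lower end of the pin on its axis, 35 mm below pin_mid; z along the pin to its top. Height above the shelf: 4 mm when parked, 34 mm when standing on the index plate through the turntable, 17 mm when fully home with the shoulder on the turntable.
- stand: Fixed steel parking block, 56 x 56 x 24 mm, with a hole 13 mm in diameter and 20 mm deep in the middle of its top in which the pin stands; origin at the centre of its underside on the shelf.
- pourer_a_mid (a point): Glass sugar pourer with chrome lid, diameter 68 mm, about 125 mm tall, loose; the point is on its axis 60 mm above its underside. Bystander.
- pourer_b_mid (a point): The second sugar pourer, same as the first, on the other side. Bystander.

How it is judged (in metres and radians):
On the way, in this order (a step that is already met when the one before it is completed fails the run):
1. the pin is out of its parking block (horizontal distance between pin_mid and stand above 0.05 m), for 0.1 s.
2. the pin is fully home through turntable and index plate (z of pin_tip in the frame of carousel between 0.01 and 0.02 m and horizontal distance between pin_mid and turntable_hole below 0.005 m and angle between pin_mid's own z axis and vertical below 0.12 rad), for 0.2 s.
At the end, for the whole second after the job is handed in: The pin stands upright (within 0.12 rad), axis within 5 mm of the turntable hole's centre, its tip 10 to 20 mm above the carousel's underside (through the turntable into the index plate, shoulder within 3 mm of the turntable), at rest and released (all of step 2 and linear speed of pin below 0.01 m/s and angular speed of pin below 0.1 rad/s and contact force between the fingers and anything else below 0.5 N); the robot touches nothing.
It fails at once if the pin is loaded against the carousel with more than 35 N (contact force between pin and carousel above 35 N).
It fails at once if a sugar pourer is pushed more than 20 mm (distance of any of pourer_a_mid, pourer_b_mid from where it was at the start of the episode above 0.02 m).
It also fails if it takes over 72 s, if anything falls off the work surface, if the arm or the gripper's body presses on something with over 40 N, if the wrist force passes 120 N, or if a joint passes its speed limit or range.

## Robot

A 6-joint arm with a two-finger parallel gripper is mounted at the origin on the work surface. World frame = base frame: x ahead of the robot, y to its left, z up, the work surface at z = 0. Lengths are in m, angles in degrees, forces in N, time in s.
With the tool pointing down it reaches from about 0.25 to 0.725 m from the base axis. Payload 9.7 kg.
Tool frame: the origin (TCP) lies midway between the tips of the shut fingers; the grasp point (between the pads) lies 19 mm behind it; x points along the fingers, y is the direction in which the jaws open and shut, and the axes are right-handed (so a half turn about x gives the same grasp; the last joint's range is limited). The gripper opens to 85 mm and grips with 20 to 120 N. Pads are 22 mm wide; open, the fingers measure 114 mm over their backs; the gripper's body (76 mm by 85 mm) begins 54 mm behind the grasp point. The pads swing forward as they close: fully open they stand 13 mm farther back than shut.
Start: joints at [63.083, 4.979, 10.078, 95.1, 0, 90], TCP at [0.249, 0.49, 0.231] pointing down, gripper open.
Joint ranges: [-179.16, 179.16], [-48.56, 103.87], [-65.8, 70.77], [-126.05, 130.52], [-82.76, 87.17], [-180, 180]. Speed limits (degrees/s): [127.2, 127.2, 147.25, 180, 180, 180].

## Interface

Orientations are given as [roll, pitch, yaw] about the fixed x, y, z axes, in that order (R = Rz(yaw) Ry(pitch) Rx(roll)).
In Python, from workcell import bot, cams gives the robot as it stands.
- The arm moves only by the tool apply_moves, never from a script. Its argument "commands" is a list of rows, each a list of 5 numbers: the shift along the tool's x, y, z in m, then the turn about the tool's x in rad, then the opening, from -1 (shut) to 1 (fully open). In form: [[tx, ty, tz, roll, hand], ...]. A call has 1 to 12 rows; each row is the pose to reach, as a shift and turn from the pose measured when the call began, along the tool's axes at that moment; what a row does not reach only later rows make up. A row lasts 1/10 s, in which the tool goes at most 50 mm and 8.59 degrees, less where a joint would pass 70% of its speed; a pose out of reach is approached as far as the arm can. A call with a gripper value outside its range is refused whole. The fingers move at their own pace and stop on an object; "newtons" is the grip in N (left out, the last holds). Time passes only in rows, so rows that repeat a pose let the fingers close. It gives the time, the measured TCP pose, the force and the opening at its end, in the units of the state.
- bot.get_obs(): the state, without advancing time (a new reading comes with each control period).
- cams.camera(name): name is "scene" or "top" or "wrist"; returns a dict with "frame" (400x640x3 uint8, blue, green, red), "depth" (400x640 float32, m along the optical axis (not along the pixel's ray), 0 where there is no reading), "camera_matrix" (3x3 intrinsics, pixels), "R" (3x3) and "t" (3): a world point X has camera coordinates R X + t; the wrist camera has in their place "mount" (4x4, takes a point from camera to tool coordinates, whose origin is the TCP and whose axes are the tool frame's). Camera axes: x right, y down, z forward; pixel columns grow to the right and rows downward; lengths in m; the calibration is good to about 2 mm. A picture is of the moment at which its call begins: read the wrist's pose just before it.
- bot.job_done(): hands the job in, once; it reports no verdict.
Trained networks look in the newest picture that a camera, given by its name, has taken for a name from the list of things; names that differ only in an ending like _2 or _b are one class to them, and where a whole thing is asked for, a point or a joint stands for the part that bears it (a point fixed in the world has none). Each returns a list of dicts, best first, with "confidence" (0 to 1); they miss things now and then, are a little off and sometimes report something else, mostly with a low value. They report only what shows in the picture. A call takes as long as a camera call.
- cams.spot_in(name, camera): "rect" ([left, top, right, bottom] in pixels, round what is visible of it).
The state is a dict: "time": time; "q": joint angles; "qd": joint speeds; "joint_efforts": joint torques, N m; "ee_pos": TCP position; "tcp_rot": TCP orientation; "wrist_force": force on the tool from outside, world axes, zero at the start; "torque": the same for the moment, N m; "opening": finger opening in m.
Only numpy, scipy, OpenCV 4.12 (cv2) and the standard library are available. Lean on these libraries where they do the work, as an engineer would, in place of code of your own. Each camera call takes 0.05 s, during which the arm holds its last target. There are 200 camera calls.

## Working session

There is one attempt and no reset: what is moved stays moved. The work goes in short steps, Python scripts to look and compute and a tool call to move; the robot and the scene stay as the last step left them, time stands still between calls to the robot, and variables do not carry over. Pictures are saved under pics/ and viewed, about 8 in all and at most 12, crops included, and the job is handed in when it is done.

Besides the shell and the picture viewer there is one more tool, called after ">>>" as name(argument=value, ...), one argument or row to a line, values as JSON. apply_moves: Moves the arm, as the interface text tells. Its arguments: {"type":"object","properties":{"commands":{"type":"array"},"newtons":{"type":"number"}},"required":["commands"]}

```bash
ls; mkdir -p pics; cat > h.py <<'E'
import numpy as np,cv2
from workcell import bot,cams
from scipy.spatial.transform import Rotation as Ro
def pts(c,o=None):
    K=c["camera_matrix"];d=c["depth"];v,u=np.mgrid[:d.shape[0],:d.shape[1]]
    P=np.stack([(u-K[0,2])/K[0,0]*d,(v-K[1,2])/K[1,1]*d,d],-1)
    if "mount" in c:
        M=c["mount"];P=P@M[:3,:3].T+M[:3,3]
        R=Ro.from_euler('xyz',o["tcp_rot"],degrees=True).as_matrix()
        return P@R.T+np.array(o["ee_pos"])
    return (P-c["t"])@c["R"]
E
python3 - <<'E'
from h import *
o=bot.get_obs();print(o)
for n in ["top","scene"]:
    c=cams.camera(n);cv2.imwrite(f"pics/{n}0.png",c["frame"])
    P=pts(c)
    np.savez(f"{n}0.npz",P=P,f=c["frame"],K=c["camera_matrix"],R=c["R"],t=c["t"])
    for k in ["carousel","turntable","turntable_hole","pin_mid","stand","pourer_a_mid"]:
        for r in cams.spot_in(k,n)[:3]:
            l,t,rr,b=r["rect"];u,v=int((l+rr)/2),int((t+b)/2)
            print(n,k,round(r["confidence"],2),np.round(r["rect"]),P[v,u].round(3))
E
```

```text
pics
{'time': 0.0, 'q': array([6.30822968e+01, 5.01047606e+00, 1.00342480e+01, 9.51006137e+01,
       2.20727759e-04, 9.00000615e+01]), 'qd': array([-0.04892965,  0.05064333,  0.02948762, -0.01268773,  0.04571841,
        0.02284307]), 'joint_efforts': array([-1.72339296e-03, -5.20385563e+01,  4.64804757e+01,  1.60620891e-02,
       -9.34730224e-05, -9.30158734e-06]), 'ee_pos': array([0.2488813 , 0.49019882, 0.23058722]), 'tcp_rot': array([ -90.16451992,   89.92315791, -117.08228478]), 'wrist_force': array([-0.29904303, -0.53468946, -0.02357465]), 'torque': array([-0.02207306, -0.01683431,  0.02899205]), 'opening': 0.08558305594912735}
top carousel 0.75 [264. 160. 324. 230.] [0.558 0.108 0.049]
top turntable 0.6 [258. 168. 322. 228.] [0.548 0.122 0.052]
top turntable_hole 0.95 [263. 169. 322. 230.] [0.547 0.114 0.046]
top stand 0.74 [388. 201. 414. 225.] [ 0.505 -0.189  0.07 ]
top pourer_a_mid 0.63 [163. 206. 199. 231.] [0.482 0.405 0.12 ]
scene carousel 0.6 [329. 181. 392. 237.] [0.595 0.094 0.04 ]
scene turntable_hole 0.76 [332. 177. 393. 216.] [0.559 0.116 0.05 ]
scene stand 0.88 [237. 211. 264. 234.] [ 0.531 -0.194  0.026]
scene pourer_a_mid 0.96 [428. 136. 460. 183.] [0.514 0.403 0.08 ]
```

```bash
python3 - <<'E'
import cv2,numpy as np
a=cv2.imread("pics/top0.png")[130:270,140:440]
b=cv2.imread("pics/scene0.png")[110:250,190:490]
cv2.imwrite("pics/v1.png",np.vstack([cv2.resize(x,None,fx=2.1,fy=2.1,interpolation=cv2.INTER_CUBIC) for x in(a,b)]))
E
```

```text
(no output)
```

View pics/v1.png

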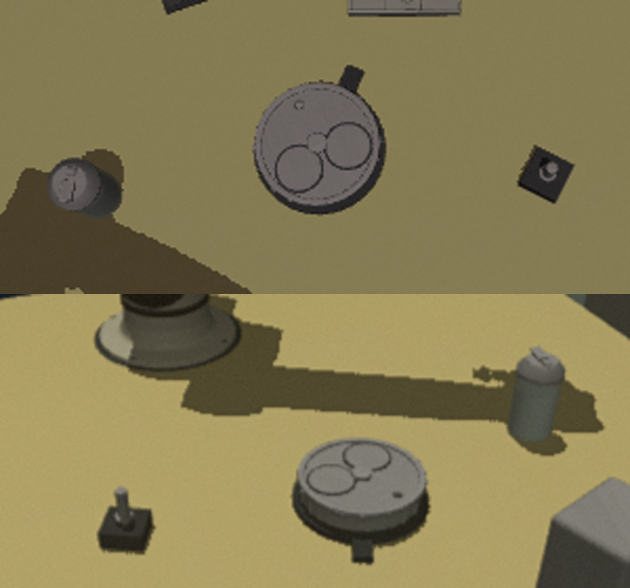

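Picture 1 has two views. In the top view the carousel is at about (319,142), its nose at (350,78), the turntable hole at (299,105), the stand with the pin at (546,173) and one pourer at (80,187). Next I'll measure these with depth.

```bash
python3 - <<'E'
from h import *
from scipy.optimize import least_squares
for n in ["top","scene"]:
    D=np.load(n+"0.npz");P=D["P"];K,R,t=D["K"],D["R"],D["t"]
    z=P[...,2];xy=P[...,:2]
    # objects
    m=((z>0.012)&(z<0.4)).astype(np.uint8)
    k,lab,st,ce=cv2.connectedComponentsWithStats(m)
    for i in range(1,k):
        if st[i,4]>25:
            q=P[lab==i];print(n,st[i],q.min(0).round(3),q.max(0).round(3),np.median(q,0).round(3))
    m=(np.hypot(*(xy-[.55,.11]).transpose(2,0,1))<.12)
    q=P[m&(z>.036)&(z<.06)];c,r=cv2.minEnclosingCircle(q[:,:2].astype(np.float32));print("turntable",c,r,np.median(q[:,2]))
    s=P[(np.hypot(*(xy-[.515,-.19]).transpose(2,0,1))<.05)]
    top=s[(s[:,2]>.017)&(s[:,2]<.03)];print("stand",cv2.minAreaRect(top[:,:2].astype(np.float32)),np.median(top,0))
    g=s[s[:,2]>.05];print("pin",len(g),g.mean(0),g.min(0),g.max(0))
    # table height check
    print("shelf",np.median(z[m&(z<.004)]))
    C=-R.T@t
    print("cam",C.round(3))
    def pix2z(u,v,h):
        d=R.T@np.linalg.inv(K)@[u,v,1];return (C+d*(h-C[2])/d[2]).round(4)
    if n=="top":
        f=lambda u,v,h:pix2z(140+u/2.1-.25,130+v/2.1-.25,h)
        print("hole",f(299,105,.043),"hub",f(317.5,142,.049),"nose end",f(353,67,.011), "stand",f(546,175,.024),"pin top",f(550,168,.074))
    else:
        f=lambda u,v,h:pix2z(190+u/2.1-.25,110+(v-294)/2.1-.25,h)
        print("hole",f(397,495,.043),"hub",f(362,475,.049),"nose end",f(363,542,.011),"stand",f(125,521,.024),"pin top",f(121,490,.074))
E
```

```text
top [ 200   76   56   57 2100] [0.756 0.229 0.012] [0.883 0.368 0.136] [0.799 0.292 0.127]
top [ 404   84   59   39 1533] [ 0.785 -0.368  0.012] [ 0.855 -0.214  0.167] [ 0.815 -0.283  0.087]
top [306 101  53  30 195] [ 0.761 -0.078  0.012] [0.855 0.079 0.025] [0.848 0.025 0.016]
top [318 112  41  25  86] [ 0.743 -0.077  0.012] [0.818 0.042 0.023] [ 0.746 -0.036  0.017]
top [ 260  167   63   65 2841] [0.46  0.03  0.012] [0.649 0.207 0.055] [0.549 0.117 0.043]
top [585 170  17  15  49] [ 0.593 -0.778  0.012] [ 0.632 -0.729  0.038] [ 0.628 -0.743  0.019]
top [590 186   4  17  36] [ 0.541 -0.746  0.012] [ 0.588 -0.737  0.021] [ 0.563 -0.741  0.015]
top [387 200  26  26 389] [ 0.475 -0.228  0.013] [ 0.548 -0.157  0.079] [ 0.508 -0.191  0.024]
top [482 203  36  29 773] [ 0.457 -0.49   0.012] [ 0.523 -0.424  0.132] [ 0.485 -0.445  0.113]
top [162 205  36  29 735] [0.453 0.389 0.012] [0.519 0.458 0.132] [0.481 0.411 0.113]
top [591 204  17  24  64] [ 0.468 -0.777  0.012] [ 0.536 -0.732  0.039] [ 0.479 -0.742  0.017]
top [ 74 291  15   3  30] [0.287 0.538 0.29 ] [0.291 0.548 0.346] [0.289 0.5
[... 1712 characters left out ...]
] [ 0.537 -0.744  0.018]
scene [ 193  260   84   91 4857] [ 0.811 -0.368  0.012] [ 0.871 -0.213  0.165] [ 0.843 -0.293  0.098]
turntable (0.5509047508239746, 0.11797452718019485) 0.08806954324245453 0.045273292943947996
stand ((0.5122465491294861, -0.19272391498088837), (0.056679364293813705, 0.06074783205986023), 62.279483795166016) [ 0.5215534  -0.19536739  0.02479967]
pin 62 [ 0.51562075 -0.19312649  0.06544387] [ 0.50478078 -0.20026067  0.05017814] [ 0.5219078  -0.18500589  0.0774026 ]
shelf -0.7451456072518677
cam [ 1.422 -0.327  0.764]
hole [0.6063 0.1445 0.043 ] hub [0.5584 0.1169 0.049 ] nose end [0.6418 0.082  0.011 ] stand [ 0.5112 -0.1913  0.024 ] pin top [ 0.5116 -0.1913  0.074 ]
```

```bash
cat >> h.py <<'E'
def Rt(o): return Ro.from_euler('xyz',o["tcp_rot"],degrees=True).as_matrix()
def shift(o,p): return (Rt(o).T@(np.array(p)-o["ee_pos"])).round(4)
E
python3 - <<'E'
from h import *
o=bot.get_obs();c=cams.camera("wrist");print(c["mount"].round(3),c["camera_matrix"].round(1))
M=c["mount"];R=Rt(o);print(R.round(3))
# put camera above carousel centre at height so TCP z=0.27
print("cam offset world",(R@M[:3,3]).round(3),"axis",(R@M[:3,2]).round(3))
for p in [(.5,.1175,.27),(.551,.1175,.27)]: print(shift(o,p))
E
```

```text
[[ 0.001 -0.284  0.959 -0.142]
 [ 1.     0.001 -0.001  0.   ]
 [-0.001  0.959  0.284 -0.072]
 [ 0.     0.     0.     1.   ]] [[314.1   0.  322.6]
 [  0.  314.1 194.4]
 [  0.    0.    1. ]]
[[ 0.     0.453  0.892]
 [ 0.     0.892 -0.453]
 [-1.     0.     0.   ]]
cam offset world [-0.064  0.033  0.142] axis [ 0.252 -0.129 -0.959]
[-0.0387 -0.2189  0.3926]
[-0.0387 -0.1958  0.4381]
```

>>> apply_moves(
  commands=[
    [0.0,-0.07,0.12,0,1],
    [0.03,-0.14,0.25,0,1],
    [0.03,-0.195,0.368,0,1],
    [0.03,-0.195,0.368,0,1],
    [0.03,-0.195,0.368,0,1],
    [0.03,-0.195,0.368,0,1],
    [0.03,-0.195,0.368,0,1],
    [0.03,-0.195,0.368,0,1],
    [0.03,-0.195,0.368,0,1],
    [0.03,-0.195,0.368,0,1],
    [0.03,-0.195,0.368,0,1],
    [0.03,-0.195,0.368,0,1],
  ],
)

```text
time: 1.95
ee_pos: [0.4884, 0.1507, 0.2015]
tcp_rot: [91.7, 90.0, 64.9]
wrist_force: [-0.2, -0.9, -0.4]
opening: 0.0853
```

```bash
cat > look.py <<'E'
from h import *
import sys
o=bot.get_obs();c=cams.camera("wrist");n=sys.argv[1]
print(o["time"],np.round(o["ee_pos"],4),np.round(o["q"],1),np.round(o["wrist_force"],2))
cv2.imwrite(f"pics/{n}.png",c["frame"]);P=pts(c,o)
M=c["mount"];np.savez(n+".npz",P=P,K=c["camera_matrix"],Rc=Rt(o)@M[:3,:3],C=Rt(o)@M[:3,3]+o["ee_pos"],f=c["frame"])
E
python3 look.py w1
```

```text
1.95 [0.4884 0.1507 0.2015] [17.1 -0.9  0.7 91.6  0.  44. ] [-0.17 -0.9  -0.4 ]
```

View pics/w1.png

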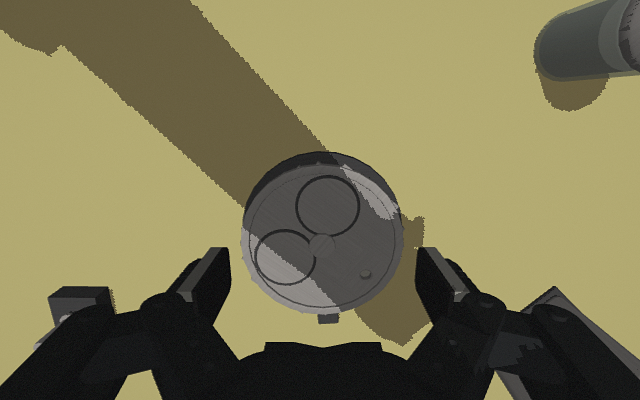

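Picture 2: the hub is at about (321,246), the turntable hole at (366,274) and the nose at (328,318). The fingers frame the disc without hiding it.

```bash
python3 - <<'E'
from h import *
D=np.load("w1.npz");P=D["P"];K,Rc,C=D["K"],D["Rc"],D["C"];z=P[...,2]
def f(u,v,h):
    d=Rc@np.linalg.inv(K)@[u,v,1];return (C+d*(h-C[2])/d[2])
c0=np.array([.551,.1175]);r=np.hypot(P[...,0]-c0[0],P[...,1]-c0[1])
m=(r<.1)&(z>.04)&(z<.052)
q=P[m][:,:2].astype(np.float32)
c,rad=cv2.minEnclosingCircle(q);print("disc",c,rad,np.median(z[m]))
n=(r>.095)&(r<.135)&(z>.006)&(z<.02)
q=P[n];print("nose",len(q),q.mean(0),cv2.minAreaRect(q[:,:2].astype(np.float32)))
hole=f(366,274,.043)[:2];hub=f(321,246,.049)[:2];ne=f(328,323,.011)[:2]
print(hole,hub,ne)
pc=np.array([.5505,.118])
for w in(pc,hub):
  a=np.degrees(np.arctan2(*(hole-w)[::-1]));b=np.degrees(np.arctan2(*(ne-w)[::-1]));print(np.hypot(*(hole-w)),a,b,np.radians(a-b))
s=cv2.resize(D["f"][200:335,230:420],None,fx=4,fy=4,interpolation=cv2.INTER_CUBIC);s=cv2.convertScaleAbs(s,alpha=1.6,beta=10);cv2.imwrite("pics/w1c.png",s)
E
```

```text
disc (0.5524817705154419, 0.11769277602434158) 0.08833407610654831 0.043609192429943114
nose 195 [0.65976259 0.07144257 0.01063836] ((0.6598533391952515, 0.07127990573644638), (0.0254063680768013, 0.015609880909323692), 69.96055603027344)
[0.60497102 0.14442857] [0.55099235 0.11742107] [0.66580102 0.06876521]
0.06054387523624718 25.882003819370095 -23.123009630480343 0.8552988346839953
0.0603581072252784 26.580474859874617 -22.967207625711016 0.8647701961061971
```

View pics/w1c.png

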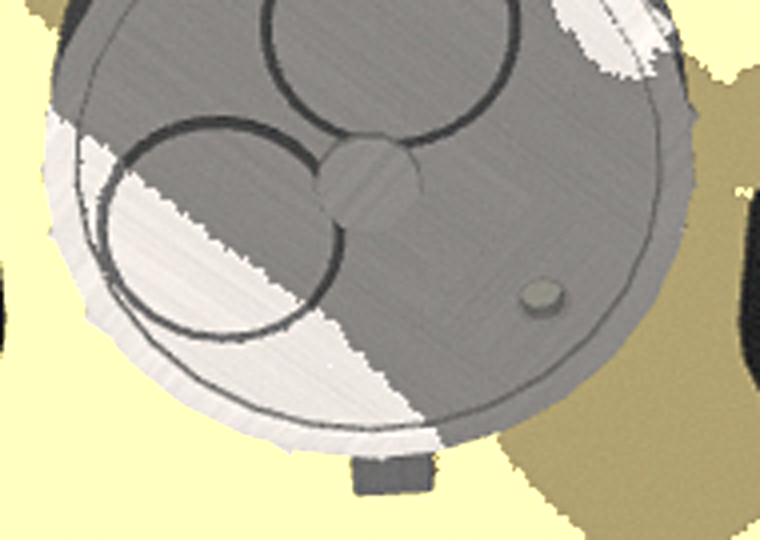

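>>> apply_moves(
  commands=[
    [0,-0.15,0.053,0,1],
    [0,-0.297,0.106,0,1],
    [0,-0.297,0.106,0,1],
    [0,-0.297,0.106,0,1],
    [0,-0.297,0.106,0,1],
    [0,-0.297,0.106,0,1],
    [0,-0.297,0.106,0,1],
    [0,-0.297,0.106,0,1],
    [0,-0.297,0.106,0,1],
    [0,-0.297,0.106,0,1],
  ],
)

```text
time: 3.0
ee_pos: [0.4492, -0.1605, 0.2016]
tcp_rot: [72.8, 90.0, 46.1]
wrist_force: [0.6, -0.6, -0.2]
opening: 0.0852
```

```bash
python3 look.py w2; python3 - <<'E'
from h import *
D=np.load("w2.npz");P=D["P"];z=P[...,2]
r=np.hypot(P[...,0]-.5115,P[...,1]+.192)
for lo,hi,R in((.018,.03,.045),(.03,.036,.02),(.068,.08,.02)):
    q=P[(r<R)&(z>lo)&(z<hi)];print(lo,len(q),cv2.minAreaRect(q[:,:2].astype(np.float32)),q.mean(0).round(4))
print(cams.spot_in("pin_mid","wrist")[:2])
cv2.imwrite("pics/w2c.png",cv2.resize(D["f"][150:350,200:450],None,fx=3,fy=3,interpolation=cv2.INTER_CUBIC))
E
```

```text
3.0 [ 0.4492 -0.1605  0.2016] [-19.7  -5.5  -3.7  91.8   0.    7. ] [ 0.57 -0.62 -0.23]
0.018 1928 ((0.5124080777168274, -0.19387559592723846), (0.055914148688316345, 0.05694155767560005), 62.279666900634766) [ 0.5083 -0.1921  0.0235]
0.03 161 ((0.5101054310798645, -0.1928047239780426), (0.023701807484030724, 0.018824029713869095), 63.028953552246094) [ 0.5081 -0.1919  0.0333]
0.068 215 ((0.511720597743988, -0.19386212527751923), (0.015024040825664997, 0.015321394428610802), 23.117029190063477) [ 0.5112 -0.1934  0.073 ]
[{'rect': [311.5, 230.3, 332.4, 266.5], 'confidence': 0.65}]
```

View pics/w2c.png

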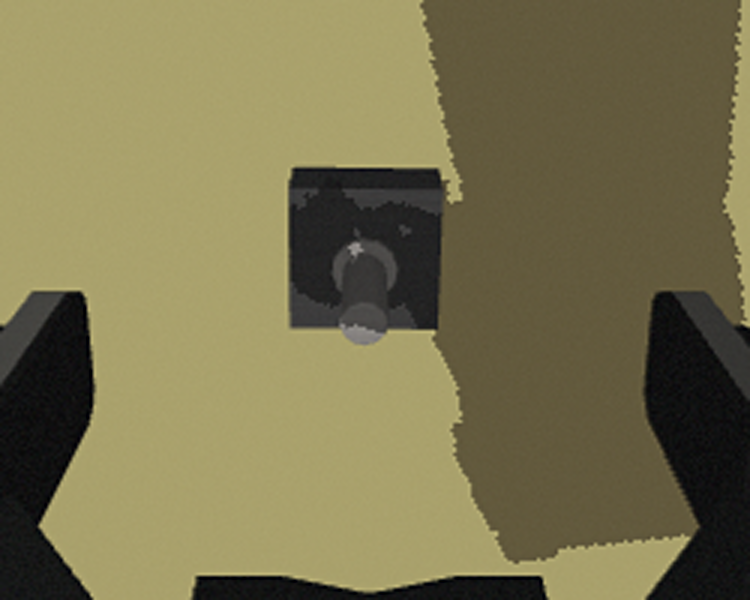

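Picture 4: the pin stands centred between the open fingers. Its top is at about (363,328) in the crop, and depth puts it at (0.5117, -0.1937) with the top at z=0.073, which matches the given sizes.

>>> apply_moves(
  commands=[
    [0,-0.0015,0.04,0,1],
    [0.0,-0.0015,0.0705,0,1],
    [0.05,-0.0015,0.0705,0,1],
    [0.1,-0.0015,0.0705,0,1],
    [0.13,-0.0015,0.0705,0,1],
    [0.15,-0.0015,0.0705,0,1],
    [0.1625,-0.0015,0.0705,0,1],
    [0.1625,-0.0015,0.0705,0,1],
    [0.1625,-0.0015,0.0705,0,1],
    [0.1625,-0.0015,0.0705,0,1],
    [0.1625,-0.0015,0.0705,0,1],
  ],
)

```text
time: 4.2
ee_pos: [0.5123, -0.1938, 0.0404]
tcp_rot: [17.5, 89.9, -9.2]
wrist_force: [-0.6, 0.5, 0.7]
opening: 0.0853
```

>>> apply_moves(
  commands=[
    [0,0,0,0,-1],
    [0,0,0,0,-1],
    [0,0,0,0,-1],
    [0,0,0,0,-1],
    [0,0,0,0,-1],
    [0,0,0,0,-1],
    [0,0,0,0,-1],
    [0,0,0,0,-1],
    [0,0,0,0,-1],
    [0,0,0,0,-1],
  ],
  newtons=30,
)

```text
time: 5.2
ee_pos: [0.5123, -0.1938, 0.0404]
tcp_rot: [15.6, 89.9, -11.1]
wrist_force: [0.8, -0.7, 1.6]
opening: 0.0151
```

>>> apply_moves(
  commands=[
    [-0.02,0,0,0,-1],
    [-0.05,0,0,0,-1],
    [-0.08,0,0,0,-1],
    [-0.1,0,0,0,-1],
    [-0.1,0.09,-0.018,0,-1],
    [-0.1,0.2,-0.04,0,-1],
    [-0.1,0.3,-0.061,0,-1],
    [-0.1,0.344,-0.0695,0,-1],
    [-0.1,0.344,-0.0695,0,-1],
    [-0.1,0.344,-0.0695,0,-1],
    [-0.1,0.344,-0.0695,0,-1],
    [-0.1,0.344,-0.0695,0,-1],
  ],
)

```text
time: 6.4
ee_pos: [0.605, 0.1501, 0.1392]
tcp_rot: [53.2, 89.9, 26.8]
wrist_force: [-1.5, -0.6, -2.0]
opening: 0.0153
```

```bash
python3 look.py w3; python3 - <<'E'
from h import *
o=bot.get_obs();print(o["opening"],shift(o,(.605,.1446,.09)),Rt(o).round(3))
f=np.load("w3.npz")["f"];cv2.imwrite("pics/w3c.png",cv2.resize(f[130:330,200:450],None,fx=3,fy=3,interpolation=cv2.INTER_CUBIC))
E
```

```text
6.4 [0.605  0.1501 0.1392] [13.9 14.1 10.3 86.1  0.  40.3] [-1.5  -0.62 -2.04]
0.01570739073982944 [ 0.0493 -0.0026  0.0018] [[ 0.001  0.446  0.895]
 [-0.     0.895 -0.446]
 [-1.     0.     0.001]]
```

View pics/w3c.png

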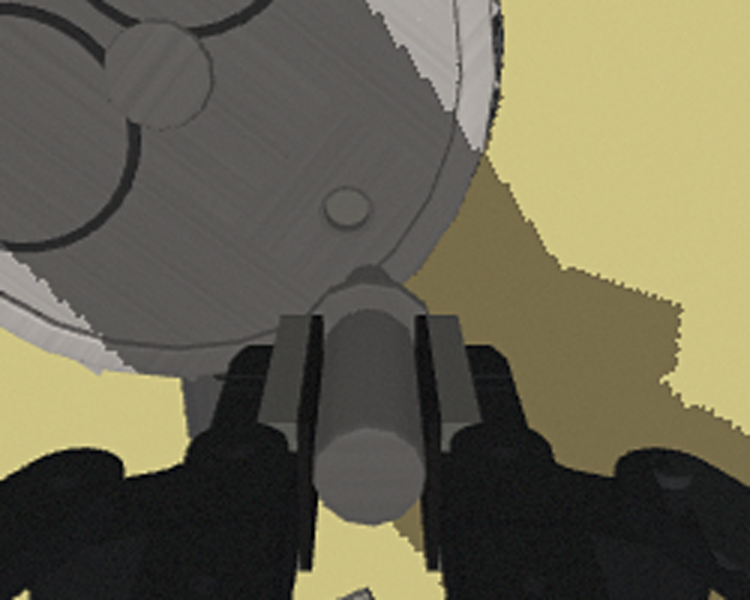

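Picture 5: the pin is held straight between the pads with the shoulder below the fingertips. The hole is at crop (348,207), which is full-image (316,199).

```bash
python3 - <<'E'
from h import *
D=np.load("w3.npz");K,Rc,C=D["K"],D["Rc"],D["C"]
def f(u,v,h):
    d=Rc@np.linalg.inv(K)@[u,v,1];return (C+d*(h-C[2])/d[2])
# (x.5 pixel centre of resize)
g=lambda u,v,h:f(200+u/3-.33,130+v/3-.33,h)
hole=g(348,207,.043);hub=g(159,73,.049);print(hole,hub,np.hypot(*(hole-hub)[:2]),np.degrees(np.arctan2(*(hole-hub)[1::-1])))
o=bot.get_obs();print(np.round(o["ee_pos"],4),o["time"],shift(o,(*hole[:2],.09)))
# pin tip/top check
c=Rc.T@(np.array([*o["ee_pos"][:2],.1392-.0364])-C);p=K@c/c[2];print("tip px pred crop",(p[:2]-[200,130])*3)
c=Rc.T@(np.array([*o["ee_pos"][:2],.1392+.0336])-C);p=K@c/c[2];print("top px pred crop",(p[:2]-[200,130])*3)
E
```

```text
[0.60498784 0.14434875 0.043     ] [0.55153936 0.11900029 0.049     ] 0.059154757589807754 25.37310515161753
[0.6045 0.1478 0.1393] 6.45 [ 0.0493 -0.0029  0.0019]
tip px pred crop [354.83165429 284.35762099]
top px pred crop [347.80433856 484.11775452]
```

>>> apply_moves(
  commands=[
    [0.0,-0.0028,0.0018,0,-1],
    [0.03,-0.0028,0.0018,0,-1],
    [0.05,-0.0028,0.0018,0,-1],
    [0.055,-0.0028,0.0018,0,-1],
    [0.055,-0.0028,0.0018,0,-1],
    [0.055,-0.0028,0.0018,0,-1],
    [0.055,-0.0028,0.0018,0,-1],
    [0.055,-0.0028,0.0018,0,-1],
  ],
)

```text
time: 7.25
ee_pos: [0.6055, 0.1444, 0.0855]
tcp_rot: [25.7, 89.9, -0.8]
wrist_force: [0.1, 1.3, -1.4]
opening: 0.015
```

```bash
python3 look.py w4; python3 - <<'E'
from h import *
o=bot.get_obs();print(np.round(o["ee_pos"],4),shift(o,(.605,.1445,.0715)),o["wrist_force"])
f=np.load("w4.npz")["f"];cv2.imwrite("pics/w4c.png",cv2.resize(f[150:300,230:420],None,fx=4,fy=4,interpolation=cv2.INTER_CUBIC))
E
```

```text
7.25 [0.6055 0.1444 0.0855] [13.4 14.3  4.6 80.1 -0.  39.9] [ 0.1   1.31 -1.4 ]
[0.6053 0.1445 0.0852] [ 0.0137 -0.0002 -0.0003] [-0.10501881  0.19926754 -1.80658032]
```

View pics/w4c.png

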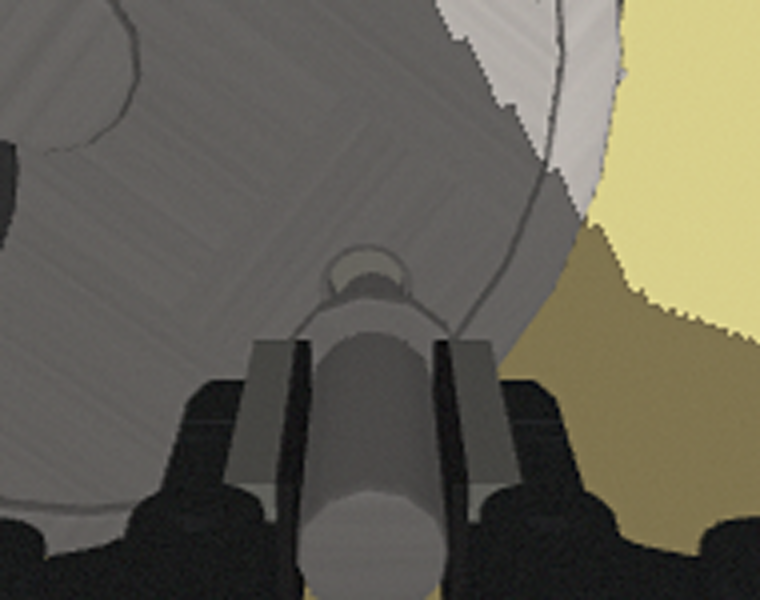

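Picture 6: the tip is just above the hole mouth, centred to within about 1 mm. I'll lower it gently.

>>> apply_moves(
  commands=[
    [0.003,-0.0006,-0.0003,0,-1],
    [0.005,-0.0006,-0.0003,0,-1],
    [0.007,-0.0006,-0.0003,0,-1],
    [0.009,-0.0006,-0.0003,0,-1],
    [0.011,-0.0006,-0.0003,0,-1],
    [0.011,-0.0006,-0.0003,0,-1],
    [0.011,-0.0006,-0.0003,0,-1],
  ],
)

```text
time: 8.0
ee_pos: [0.6048, 0.144, 0.0741]
tcp_rot: [20.8, 89.9, -5.7]
wrist_force: [0.5, 0.1, -1.7]
opening: 0.0155
```

```bash
cat > s.py <<'E'
from h import *
import sys
# args: target angles (deg world) -> shifts along tool y,z from present pose
o=bot.get_obs();e=np.array(o["ee_pos"]);C=np.array([.5513,.1185]);d=e[:2]-C
print(round(o["time"],2),e.round(4),"r",np.hypot(*d).round(4),"ang",np.degrees(np.arctan2(d[1],d[0])).round(2),"tip z",(e[2]-.0364).round(4),"F",np.round(o["wrist_force"],2),"T",np.round(o["torque"],2),"op",round(o["opening"],4))
for a in sys.argv[1:]:
    a=np.radians(float(a));print(np.degrees(a).round(1),shift(o,[*(C+.06*np.array([np.cos(a),np.sin(a)])),e[2]]))
E
python3 s.py 26 20 15 10 5 0
```

```text
8.0 [0.6048 0.144  0.0741] r 0.0593 ang 25.51 tip z 0.0377 F [ 0.54  0.06 -1.67] T [-0.18 -0.22  0.05] op 0.0155
26.0 [0.     0.0009 0.    ]
20.0 [ 0.     -0.0032  0.0048]
15.0 [ 0.     -0.007   0.0084]
10.0 [ 0.     -0.011   0.0117]
5.0 [ 0.     -0.0154  0.0147]
0.0 [ 0.     -0.02    0.0172]
```

>>> apply_moves(
  commands=[
    [0,-0.0032,0.0048,0,-1],
    [0,-0.007,0.0084,0,-1],
    [0,-0.011,0.0117,0,-1],
    [0,-0.0154,0.0147,0,-1],
    [0,-0.0163,0.0152,0,-1],
    [0,-0.0163,0.0152,0,-1],
    [0,-0.0163,0.0152,0,-1],
  ],
)

```text
time: 8.7
ee_pos: [0.6111, 0.1226, 0.0741]
tcp_rot: [17.6, 89.9, -8.8]
wrist_force: [-0.0, -0.5, -0.4]
opening: 0.0153
```

```bash
python3 s.py 4
```

```text
8.7 [0.6111 0.1226 0.0741] r 0.06 ang 3.89 tip z 0.0377 F [-0.05 -0.55 -0.35] T [-0.05 -0.03  0.01] op 0.0153
4.0 [-0.      0.0001 -0.    ]
```

>>> apply_moves(
  commands=[
    [0.001,0,0,0,-1],
    [0.002,0,0,0,-1],
    [0.003,0,0,0,-1],
    [0.003,0,0,0,-1],
    [0.003,0,0,0,-1],
  ],
)

```text
time: 9.2
ee_pos: [0.6111, 0.1226, 0.0711]
tcp_rot: [16.1, 89.9, -10.4]
wrist_force: [1.0, 0.6, -1.2]
opening: 0.0152
```

```bash
python3 s.py 4
```

```text
9.2 [0.6111 0.1226 0.0711] r 0.0599 ang 3.96 tip z 0.0347 F [ 0.95  0.62 -1.21] T [-0.01 -0.01 -0.01] op 0.0152
4.0 [0.     0.0001 0.    ]
```

>>> apply_moves(
  commands=[
    [0.0005,0,0,0,-1],
    [0.001,0,0,0,-1],
    [0.001,0,0,0,-1],
  ],
)

```text
time: 9.5
ee_pos: [0.6112, 0.1226, 0.0704]
tcp_rot: [20.1, 89.9, -6.4]
wrist_force: [-1.0, -0.4, 1.9]
opening: 0.015
```

>>> apply_moves(
  commands=[
    [0.0003,0,0,0,-1],
    [0.0006,0,0,0,-1],
    [0.0006,0,0,0,-1],
  ],
)

```text
time: 9.8
ee_pos: [0.6114, 0.1226, 0.0703]
tcp_rot: [23.9, 89.8, -2.6]
wrist_force: [-0.9, -0.4, 4.9]
opening: 0.015
```

```bash
python3 s.py 4
```

```text
9.8 [0.6114 0.1226 0.0703] r 0.0602 ang 3.95 tip z 0.0339 F [-0.92 -0.39  4.9 ] T [-0.07  0.44  0.  ] op 0.015
4.0 [-0.     -0.0001 -0.0002]
```

```bash
python3 s.py 2 0 -2 -4 -6 -8
```

```text
9.8 [0.6114 0.1226 0.0703] r 0.0602 ang 3.95 tip z 0.0339 F [-0.92 -0.39  4.9 ] T [-0.07  0.44  0.  ] op 0.015
2.0 [-0.     -0.0019  0.0008]
0.0 [ 0.     -0.0037  0.0018]
-2.0 [ 0.     -0.0056  0.0027]
-4.0 [ 0.     -0.0076  0.0035]
-6.0 [ 0.     -0.0095  0.0043]
-8.0 [-0.     -0.0115  0.005 ]
```

>>> apply_moves(
  commands=[
    [0.001,-0.001,0.0004,0,-1],
    [0.001,-0.0019,0.0008,0,-1],
    [0.001,-0.0028,0.0013,0,-1],
    [0.001,-0.0037,0.0018,0,-1],
    [0.001,-0.0037,0.0018,0,-1],
  ],
)

```text
time: 10.3
ee_pos: [0.6118, 0.1196, 0.0703]
tcp_rot: [50.3, 89.7, 23.9]
wrist_force: [0.1, 5.1, 6.6]
opening: 0.0148
```

```bash
python3 s.py 0 -2 -4
```

```text
10.3 [0.6118 0.1196 0.0703] r 0.0605 ang 1.0 tip z 0.0339 F [0.12 5.1  6.63] T [ 1.06  0.27 -0.04] op 0.0148
0.0 [-0.     -0.0012  0.    ]
-2.0 [-0.     -0.0031  0.0009]
-4.0 [-0.     -0.005   0.0018]
```

>>> apply_moves(
  commands=[
    [0.001,-0.0018,0.0003,0,-1],
    [0.001,-0.0031,0.0009,0,-1],
    [0.001,-0.004,0.0014,0,-1],
    [0.001,-0.005,0.0018,0,-1],
    [0.001,-0.005,0.0018,0,-1],
  ],
)

```text
time: 10.8
ee_pos: [0.6118, 0.1153, 0.0703]
tcp_rot: [59.8, 89.6, 33.4]
wrist_force: [-0.6, 5.0, 6.1]
opening: 0.015
```

```bash
python3 s.py -4 -6 -8
```

```text
10.8 [0.6118 0.1153 0.0703] r 0.0606 ang -3.03 tip z 0.0339 F [-0.57  4.97  6.1 ] T [ 1.04  0.15 -0.03] op 0.015
-4.0 [-0.     -0.0012 -0.0001]
-6.0 [-0.     -0.0031  0.0006]
-8.0 [-0.     -0.0051  0.0013]
```

>>> apply_moves(
  commands=[
    [0.001,-0.0018,0.0002,0,-1],
    [0.001,-0.0031,0.0006,0,-1],
    [0.001,-0.004,0.001,0,-1],
    [0.001,-0.0051,0.0013,0,-1],
    [0.001,-0.0051,0.0013,0,-1],
  ],
)

```text
time: 11.3
ee_pos: [0.6113, 0.1111, 0.0703]
tcp_rot: [63.6, 89.4, 37.3]
wrist_force: [0.2, 4.1, 6.7]
opening: 0.0153
```

```bash
python3 s.py -8 -10 -12
```

```text
11.3 [0.6113 0.1111 0.0703] r 0.0605 ang -7.04 tip z 0.0339 F [0.16 4.13 6.72] T [1.03 0.02 0.01] op 0.0153
-8.0 [-0.     -0.0011 -0.0001]
-10.0 [-0.     -0.0031  0.0005]
-12.0 [-0.     -0.0051  0.001 ]
```

>>> apply_moves(
  commands=[
    [0.0006,-0.0018,0.0001,0,-1],
    [0.0006,-0.0031,0.0005,0,-1],
    [0.0006,-0.004,0.0008,0,-1],
    [0.0006,-0.0051,0.001,0,-1],
    [0.0006,-0.0051,0.001,0,-1],
  ],
)

```text
time: 11.8
ee_pos: [0.6105, 0.1065, 0.0703]
tcp_rot: [63.9, 89.3, 37.5]
wrist_force: [0.8, 4.5, 6.5]
opening: 0.0153
```

```bash
python3 s.py -12 -14 -16
```

```text
11.8 [0.6105 0.1065 0.0703] r 0.0604 ang -11.46 tip z 0.0339 F [0.77 4.52 6.54] T [ 0.94 -0.05  0.  ] op 0.0153
-12.0 [-0.     -0.0006 -0.0002]
-14.0 [-0.     -0.0027  0.0003]
-16.0 [-0.     -0.0047  0.0007]
```

>>> apply_moves(
  commands=[
    [0.0006,-0.0015,0.0,0,-1],
    [0.0006,-0.0027,0.0003,0,-1],
    [0.0006,-0.0037,0.0005,0,-1],
    [0.0006,-0.0047,0.0007,0,-1],
    [0.0006,-0.0047,0.0007,0,-1],
  ],
)

```text
time: 12.3
ee_pos: [0.6095, 0.1024, 0.0703]
tcp_rot: [63.8, 89.2, 37.5]
wrist_force: [0.3, 4.0, 6.1]
opening: 0.0149
```

```bash
python3 s.py -16 -18 -20
```

```text
12.3 [0.6095 0.1024 0.0703] r 0.0604 ang -15.46 tip z 0.0339 F [0.28 3.99 6.09] T [ 0.97 -0.1   0.01] op 0.0149
-16.0 [-0.     -0.0006 -0.0003]
-18.0 [-0.     -0.0027  0.    ]
-20.0 [-0.0001 -0.0048  0.0003]
```

>>> apply_moves(
  commands=[
    [0.0006,-0.0015,-0.0002,0,-1],
    [0.0006,-0.0027,0.0,0,-1],
    [0.0006,-0.0037,0.0002,0,-1],
    [0.0006,-0.0048,0.0003,0,-1],
    [0.0006,-0.0048,0.0003,0,-1],
  ],
)

```text
time: 12.8
ee_pos: [0.6082, 0.0983, 0.0703]
tcp_rot: [63.5, 89.1, 37.2]
wrist_force: [0.5, 3.7, 6.3]
opening: 0.0152
```

```bash
python3 s.py -20 -22 -24
```

```text
12.8 [0.6082 0.0983 0.0703] r 0.0604 ang -19.52 tip z 0.0339 F [0.47 3.66 6.34] T [ 0.9  -0.19  0.01] op 0.0152
-20.0 [-0.     -0.0005 -0.0003]
-22.0 [-0.     -0.0026 -0.0001]
-24.0 [-0.0001 -0.0047 -0.    ]
```

>>> apply_moves(
  commands=[
    [0.0006,-0.0015,-0.0002,0,-1],
    [0.0006,-0.0026,-0.0001,0,-1],
    [0.0006,-0.0037,0.0,0,-1],
    [0.0006,-0.0047,0.0,0,-1],
    [0.0006,-0.0047,0.0,0,-1],
  ],
)

```text
time: 13.3
ee_pos: [0.6067, 0.0944, 0.0703]
tcp_rot: [62.7, 89.0, 36.4]
wrist_force: [0.7, 3.1, 5.1]
opening: 0.0152
```

```bash
python3 s.py -24 -26 -28
```

```text
13.3 [0.6067 0.0944 0.0703] r 0.0604 ang -23.47 tip z 0.0339 F [0.71 3.05 5.06] T [ 0.95 -0.23  0.01] op 0.0152
-24.0 [-0.     -0.0006 -0.0004]
-26.0 [-0.     -0.0027 -0.0003]
-28.0 [-0.0001 -0.0048 -0.0004]
```

>>> apply_moves(
  commands=[
    [0.0007,-0.0015,-0.0003,0,-1],
    [0.0007,-0.0027,-0.0003,0,-1],
    [0.0007,-0.0037,-0.0003,0,-1],
    [0.0007,-0.0048,-0.0004,0,-1],
    [0.0007,-0.0048,-0.0004,0,-1],
  ],
)

```text
time: 13.8
ee_pos: [0.604, 0.0898, 0.0691]
tcp_rot: [61.2, 89.0, 34.9]
wrist_force: [2.1, -0.9, 0.0]
opening: 0.0151
```

```bash
python3 s.py -28 -30 -32
```

```text
13.8 [0.604  0.0898 0.0691] r 0.06 ang -28.62 tip z 0.0327 F [ 2.14 -0.93  0.02] T [ 0.02 -0.17  0.01] op 0.0151
-28.0 [0.     0.0006 0.    ]
-30.0 [-0.     -0.0014 -0.0001]
-32.0 [-0.0001 -0.0035 -0.0002]
```

The load vanished and the pin sank 1.2 mm, so the tip is in the lead-in of the hidden hole. I'll probe downward.

>>> apply_moves(
  commands=[
    [0.0005,0,0,0,-1],
    [0.001,0,0,0,-1],
    [0.0015,0,0,0,-1],
    [0.0015,0,0,0,-1],
  ],
)

```text
time: 14.2
ee_pos: [0.6036, 0.0892, 0.0671]
tcp_rot: [60.3, 89.1, 33.9]
wrist_force: [-0.8, -3.9, -0.4]
opening: 0.0149
```

```bash
python3 s.py -30
```

```text
14.2 [0.6036 0.0892 0.0671] r 0.06 ang -29.23 tip z 0.0307 F [-0.8  -3.92 -0.4 ] T [-0.82  0.08  0.02] op 0.0149
-30.0 [-0.     -0.0008 -0.    ]
```

>>> apply_moves(
  commands=[
    [0.0005,-0.0006,0,0,-1],
    [0.001,-0.0008,0,0,-1],
    [0.002,-0.0008,0,0,-1],
    [0.003,-0.0008,0,0,-1],
    [0.003,-0.0008,0,0,-1],
  ],
)

```text
time: 14.7
ee_pos: [0.6033, 0.0887, 0.0638]
tcp_rot: [61.2, 89.1, 34.8]
wrist_force: [1.2, -0.3, -0.7]
opening: 0.0151
```

```bash
python3 s.py -30
```

```text
14.7 [0.6033 0.0887 0.0638] r 0.0599 ang -29.86 tip z 0.0274 F [ 1.17 -0.33 -0.73] T [ 0.08 -0.21  0.01] op 0.0151
-30.0 [-0.     -0.0002  0.0001]
```

>>> apply_moves(
  commands=[
    [0.0015,-0.0002,0,0,-1],
    [0.003,-0.0002,0,0,-1],
    [0.0045,-0.0002,0,0,-1],
    [0.006,-0.0002,0,0,-1],
    [0.0075,-0.0002,0,0,-1],
    [0.0085,-0.0002,0,0,-1],
    [0.009,-0.0002,0,0,-1],
    [0.009,-0.0002,0,0,-1],
  ],
)

```text
time: 15.5
ee_pos: [0.6032, 0.0886, 0.0548]
tcp_rot: [61.5, 89.1, 35.2]
wrist_force: [0.3, 0.3, -0.8]
opening: 0.0151
```

```bash
python3 s.py -30
```

```text
15.5 [0.6032 0.0886 0.0548] r 0.0599 ang -29.97 tip z 0.0184 F [ 0.34  0.3  -0.75] T [ 0.14 -0.19 -0.03] op 0.0151
-30.0 [-0.     -0.      0.0001]
```

Tip at 18.4 mm and no load. One more millimetre or so, then I'll check for shoulder contact.

>>> apply_moves(
  commands=[
    [0.0005,0,0,0,-1],
    [0.001,0,0,0,-1],
    [0.0014,0,0,0,-1],
    [0.0014,0,0,0,-1],
    [0.0014,0,0,0,-1],
  ],
)

```text
time: 16.0
ee_pos: [0.6033, 0.0886, 0.0536]
tcp_rot: [61.0, 89.1, 34.6]
wrist_force: [0.3, 0.7, 2.2]
opening: 0.0148
```

```bash
python3 s.py
```

```text
16.0 [0.6033 0.0886 0.0536] r 0.06 ang -29.93 tip z 0.0172 F [0.31 0.73 2.18] T [0.02 0.06 0.04] op 0.0148
```

>>> apply_moves(
  commands=[
    [0,0,0,0,0.2],
    [0,0,0,0,0.2],
    [0,0,0,0,0.2],
    [0,0,0,0,0.2],
    [0,0,0,0,0.2],
    [0,0,0,0,0.2],
    [0,0,0,0,0.2],
  ],
)

```text
time: 16.7
ee_pos: [0.6033, 0.0886, 0.0535]
tcp_rot: [61.2, 89.1, 34.9]
wrist_force: [-0.4, 0.0, 0.3]
opening: 0.0514
```

>>> apply_moves(
  commands=[
    [-0.02,0,0,0,0.2],
    [-0.05,0,0,0,0.2],
    [-0.1,0,0,0,0.2],
    [-0.12,0,0,0,0.2],
    [-0.12,0,-0.05,0,0.2],
    [-0.12,0,-0.08,0,0.2],
    [-0.12,0,-0.08,0,0.2],
    [-0.12,0,-0.08,0,0.2],
    [-0.12,0,-0.08,0,0.2],
    [-0.12,0,-0.08,0,0.2],
  ],
)

```text
time: 17.7
ee_pos: [0.5306, 0.1227, 0.1727]
tcp_rot: [61.2, 89.1, 34.8]
wrist_force: [0.3, 0.1, 0.4]
opening: 0.051
```

```bash
python3 look.py w5; python3 - <<'E'
from h import *
P=np.load("w5.npz")["P"];f=np.load("w5.npz")["f"];z=P[...,2]
r=np.hypot(P[...,0]-.6033,P[...,1]-.0886)
q=P[(r<.025)&(z>.078)&(z<.13)];print("pin top",len(q),cv2.minAreaRect(q[:,:2].astype(np.float32)),np.percentile(q[:,2],[50,95]))
c=cams.camera("top");Q=pts(c);
for p in((.485,-.457),(.485,.42)):
    w=Q[(np.hypot(Q[...,0]-p[0],Q[...,1]-p[1])<.06)&(Q[...,2]>.02)];print("pourer",w.min(0).round(3),w.max(0).round(3))
cv2.imwrite("pics/w5c.png",cv2.resize(f[60:330,160:480],None,fx=2.2,fy=2.2))
E
```

```text
17.7 [0.5306 0.1227 0.1727] [12.8  2.6  1.1 87.7  0.3 39.2] [0.29 0.07 0.35]
pin top 320 ((0.6034063696861267, 0.08911032974720001), (0.014571438543498516, 0.015739228576421738), 63.77859878540039) [0.08617327 0.0874304 ]
pourer [ 0.457 -0.491  0.02 ] [ 0.522 -0.424  0.133]
pourer [0.453 0.389 0.021] [0.52  0.457 0.133]
```

View pics/w5c.png

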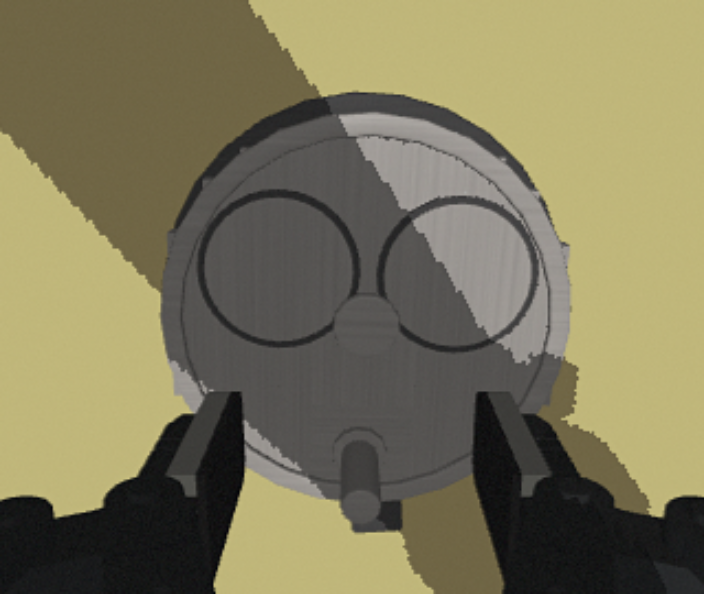

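Picture 7: the pin stands upright with its shoulder flat on the turntable. Its top is at crop (362,507) and at z ≈ 0.0865 m, where fully home is 0.087. The gripper is clear and the pourers haven't moved.

```bash
python3 -c "
from workcell import bot
print(bot.job_done())"
```

```text
the job is handed in; nothing more can be done
None
```

The pin is fully home in the index plate and released, and I've handed the job in. I took it from the block with a 30 N grip and lowered it through the turntable hole. I then turned the turntable with about 5–7 N of downward pressure. The pin found the hidden hole about 7° clockwise of the nose and went in until the shoulder touched at about 2 N.

**Last checks:**
- **Pin height:** tip at about 17 mm by arm pose just before release. The pin top then measured 86–87 mm, against 87 mm when fully home.
- **Position and tilt:** the pin top is within 1 mm of where I let go, 60 mm from the carousel centre. It looks upright in the picture; I took no separate tilt reading.
- **Forces:** the highest wrist force I read was about 8 N. Readings come only at the end of each move, so I didn't see any brief peaks in between.
- **Surroundings:** both pourers measure within about 1 mm of where they started. The gripper is about 12 cm up and touching nothing, and the time was about 18 s.

**One deviation:** the tool tilted about 1° while dragging the turntable. I left it, as it had no visible effect on the fit.

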